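Tilt the overhead-view mirror until the film camera sees into the mug, and hold it

TASK

I am about to film a pour into the mug through the small tilting mirror. Slide the transport lock on the mirror's stand all the way back to its end stop so that the mirror can swing, then tip the top of the mirror towards the film camera until the camera, looking level into the middle of the mirror, sees straight into the middle of the mug's mouth. The mirror swings back upright if let go, so finish still holding it by its handle at that angle; do not shift the mug or the jar and glass around it.

Things in the scene. Friction and masses are not known exactly. Their poses are not given: they have to be found in the camera images.
- stand: fixed aluminium stand: posts 10 x 24 mm, 222 mm high, at x = -72 and +72 mm; feet 12 mm high, y = -77 to +47 mm. Origin on the worktop under the mirror; x along the mirror's axle (at z = 170 mm) away from the robot, y level towards the film camera. The lock's bracket, 22 mm wide, sticks out of the near post to x = -139 mm; its guides reach z = 220 mm.
- mirror (a joint): tilt of the framed mirror, 104 x 110 x 14 mm, about its axle (rad, -0.5 to 0.9). 0 = upright, facing the film camera; positive tips its top towards the camera. A heavy 24 mm steel rail on its lower edge swings it back upright when let go (about 2 N at the handle at 0.5 rad). With the lock in, its bolt sits in the frame and the mirror cannot turn.
- mirror_handle (a point): middle of the bar of the steel bow handle on the mirror's top edge: round bar 9 mm thick along the axle, 48 mm between its legs, 30 mm above the frame, 85 mm from the axle, straight above it at tilt 0. The bar can turn between the fingers. x along the axle, y out of the glass, z from the axle to the bar.
- lock (a joint): slide of the transport lock, a barrel bolt on the near post (m): 0 = bolt in the frame, 0.022 = drawn fully back to its end stop, away from the mirror (-x of the stand). It stays where it is left; moving it takes about 2 N.
- lock_grip (a point): grip of the lock: upright black knob 15 mm thick, from 14 mm below to 13 mm above this point; the bracket's guides reach 14 mm below this point. Moves with the lock; axes as the stand.
- line_of_sight (a point): imaginary frame: the film camera's middle ray after the mirror. Origin on the axle at the mirror's middle, y axis along the reflected ray, x along the axle. As the camera looks in level, at tilt a the ray runs 2a below level (it turns twice as far as the mirror). The camera sees the middle of the mug's mouth when the mouth's z in this frame is 0.
- camera_lens (a point): front of the lens of the film camera, a fixed black and aluminium camera on a table tripod, at the height of the axle; the lens looks along -y of its frame, level at the middle of the mirror.
- mug: loose green and white mug 93 mm tall, 92 mm across, with a handle on its -y side, standing between the mirror and the film camera. Origin on the worktop, z up.
- mug_mouth (a point): centre of the mug's mouth, 93 mm above the worktop; the mouth is about 80 mm wide inside.
- tumbler: drinking glass 80 mm wide, 88 mm tall, a bystander. Origin under its centre.
- honey: jar 65 mm wide, 100 mm tall, a bystander. Origin under its centre.
Things that resemble listed ones, but are neither listed nor needed, are in the scene too. What is shaped like the mug but purple is not meant.

How it is judged:
On the way, in this order (a step that is already met when the one before it is completed fails the run):
1. the transport lock is drawn back to its end stop (value of joint lock above 0.0205 m), for 0.2 s.
2. the mirror shows the camera the mug's mouth (z of mug_mouth in the frame of line_of_sight between -0.012 and 0.012 m and contact force between the fingers and mirror above 0.3 N), for 0.3 s.
At the end, for the whole second after the job is handed in: The lock is at its end stop (within 2.5 mm); the fingers hold the mirror still by contact, nothing else propping it, at an angle at which the reflected middle ray of the camera passes within 12 mm of the centre of the mug's mouth; the mug stands upright (all of step 2 and value of joint lock above 0.0195 m and velocity of joint mirror between -0.05 and 0.05 rad/s and contact force between mug and mirror below 0.05 N and angle between mug's own z axis and vertical below 0.1 rad); the arm keeps its last pose, push and grip.
It fails at once if the mug is shifted by more than 20 mm (distance of mug from where it was at the start of the episode above 0.02 m).
It fails at once if the glass is shifted by more than 20 mm (distance of tumbler from where it was at the start of the episode above 0.02 m).
It fails at once if the jar is shifted by more than 20 mm (distance of honey from where it was at the start of the episode above 0.02 m).
It also fails if it takes over 35 s, if anything falls off the work surface, if the arm or the gripper's body presses on something with over 40 N, if the wrist force passes 120 N, or if a joint passes its speed limit or range.

ROBOT

A 6-joint arm with a two-finger parallel gripper is mounted at the origin on a cart in front of the work surface, level with it; the furniture and walls round the work are solid. World frame = base frame: x ahead of the robot, y to its left, z up, the work surface at z = 0. Lengths are in m, angles in rad, forces in N, time in s.
With the tool pointing down it reaches from about 0.4 to 0.825 m from the base axis. Payload 7 kg.
Tool frame: the origin (TCP) lies midway between the tips of the shut fingers; the grasp point (between the pads) lies 19 mm behind it; x points along the fingers, y is the direction in which the jaws open and shut, and the axes are right-handed (so a half turn about x gives the same grasp; the last joint's range is limited). The gripper opens to 88 mm and grips with 3 to 60 N. Pads are 19 mm wide; open, the fingers measure 130 mm over their backs; the gripper's body (78 mm by 193 mm) begins 47 mm behind the grasp point.
Start: joints at [-0.875, 0.359, 0.012, 0, -1.224, -0.288], TCP at [0.268, -0.62, 0.227] pointing down, gripper open.
Joint ranges: [-3.07, 3.07], [-1.43, 2.12], [-1.02, 1.25], [-3.03, 1.67], [-3.05, -0], [-3.03, 3.03]. Speed limits (rad/s): [2.39, 2.39, 3.01, 3.14, 3.14, 3.14].

INTERFACE

Orientations are given as a unit quaternion [w, x, y, z].
In Python, from workcell import arm, grab_frame, camera_model gives the robot as it stands.
- The arm moves only by the tool drive_tool, never from a script. Its argument "series" is a list that holds one entry, the list of rows, each a list of 5 numbers: the opening, from 0 (shut) to 1 (fully open), then the shift along the tool's x, y, z in m, then the turn about the tool's x in rad. In form: [[[gripper, x, y, z, roll], ...]]. A call has exactly 5 rows; each row shifts and turns the commanded pose from where the row before left it, along the tool's axes as they then stand; what a row does not reach is not made up. A row lasts 1/8 s, in which the tool goes at most 62.5 mm and 10.7 degrees, less where a joint would pass 70% of its speed; a pose out of reach is approached as far as the arm can. A call is refused whole if a number of a shift passes 0.0625 or a number of a turn 0.188, either way. A call with a gripper value outside its range is refused whole. The fingers move at their own pace and stop on an object; "newtons" is the grip in N (left out, the last holds). Time passes only in rows, so rows that do not move let the fingers close, or fill a call up. It gives the time, the measured TCP pose, the force and the opening at its end, in the units of the state.
- arm.sense(): the state, without advancing time (a new reading comes with each control period).
- grab_frame(name): name is "side" or "top" or "wrist"; returns (picture, depth): 480x640x3 uint8, red, green, blue; 480x640 float32, m along the optical axis (not along the pixel's ray), 0 where there is no reading.
- camera_model(name): a dict with "fovy" (degrees; the focal length in pixels is half the picture's height over the tangent of half this angle, whatever the lens; pixels are square), "cx", "cy" (the principal point, pixels), "pose" (4x4, takes a point from camera to world coordinates); the wrist camera has in their place "mount" (4x4, takes a point from camera to tool coordinates, whose origin is the TCP and whose axes are the tool frame's). Camera axes: x right, y up, looking along -z (the intrinsics and any distortion apply to the point x, -y, -z); pixel columns grow to the right and rows downward; lengths in m; the calibration is good to about 2 mm. A picture is of the moment at which its call begins: read the wrist's pose just before it. camera_model takes no time and is no camera call.
- arm.finish_job(): hands the job in, once; it reports no verdict.
The state is a dict: "t": time; "joint_pos": joint angles; "dq": joint speeds; "effort": joint torques, N m; "position": TCP position; "ee_rot": TCP orientation; "force": force on the tool from outside, world axes, zero at the start; "moment": the same for the moment, N m; "finger_gap": finger opening in m.
Only numpy, scipy, OpenCV 4.12 (cv2) and the standard library are available. Lean on these libraries where they do the work, as an engineer would, in place of code of your own. Each camera call takes 0.05 s, during which the arm holds its last target.

## Working session

There is one attempt and no reset: what is moved stays moved. The work goes in short steps, Python scripts to look and compute and a tool call to move; the robot and the scene stay as the last step left them, time stands still between calls to the robot, and variables do not carry over. Pictures are saved under pics/ and viewed, and the job is handed in when it is done.

Besides the shell and the picture viewer there is one more tool, called after ">>>" by a JSON object that holds its "op" and its "data". drive_tool: Moves the arm, as the interface text tells. Its arguments: {"type":"object","properties":{"series":{"type":"array"},"newtons":{"type":"number"}},"required":["series"]}

```bash
mkdir -p pics; ls; python3 - <<'E'
from workcell import arm, grab_frame, camera_model
import cv2,numpy as np
s=arm.sense(); print(s)
for n in ["side","top","wrist"]:
    m=camera_model(n); print(n,m)
    p,d=grab_frame(n)
    cv2.imwrite(f"pics/{n}0.png",p[:,:,::-1]); np.save(f"{n}0.npy",d)
E
```

```text
pics
{'t': 0.0, 'joint_pos': array([-8.74883814e-01,  3.59376567e-01,  1.10726671e-02, -3.45184187e-04,
       -1.22407922e+00, -2.88127550e-01]), 'dq': array([ 0.00098254, -0.00038524, -0.00026002,  0.00082131, -0.00023976,
        0.00069667]), 'effort': array([-1.67032135e-04, -5.82702613e+01,  2.93050861e+01,  6.99724317e+00,
        6.79077086e-03, -1.48189620e-04]), 'position': array([ 0.26749478, -0.61921676,  0.22563625]), 'ee_rot': array([ 0.69230395, -0.14258747,  0.69263174,  0.14368482]), 'force': array([0.16110837, 0.70973815, 0.17961235]), 'moment': array([-0.05895749, -0.0501657 ,  0.01272258]), 'finger_gap': 0.08753136314745334}
side {'fovy': 48.640429927103895, 'cx': 312.7031811413902, 'cy': 251.11328790651035, 'pose': array([[-0.85842622,  0.25069887, -0.44749804,  0.07879807],
       [-0.51264602, -0.44870346,  0.73202409,  0.85666122],
       [-0.0172763 ,  0.85779676,  0.51369859,  0.72099081],
       [ 0.        ,  0.        ,  0.        ,  1.        ]])}
top {'fovy': 57.58679713110216, 'cx': 323.63564188808954, 'cy': 237.05972446879758, 'pose': array([[ 0.00266803,  0.9978756 , -0.06509351,  0.52077667],
       [-0.99997625,  0.00307595,  0.00616729,  0.0270502 ],
       [ 0.00635441,  0.06507551,  0.99786011,  0.99991   ],
       [ 0.        ,  0.        ,  0.        ,  1.        ]])}
wrist {'fovy': 60.953949449934846, 'cx': 311.8613398543439, 'cy': 244.69160092385977, 'mount': array([[-1.89790285e-04,  3.08023286e-01, -9.51378799e-01,
        -1.56745556e-01],
       [ 9.99999886e-01,  4.74440344e-04, -4.58824491e-05,
         8.47821726e-04],
       [ 4.37239622e-04, -9.51378700e-01, -3.08023342e-01,
        -8.37768769e-02],
       [ 0.00000000e+00,  0.00000000e+00,  0.00000000e+00,
         1.00000000e+00]])}
```

View pics/side0.png

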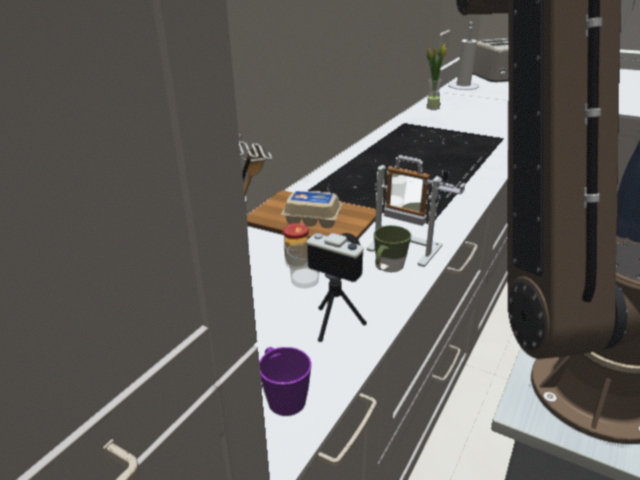

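View pics/top0.png

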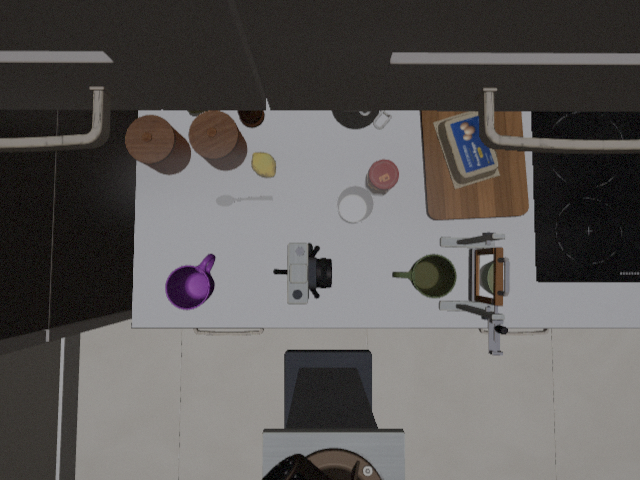

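View pics/wrist0.png

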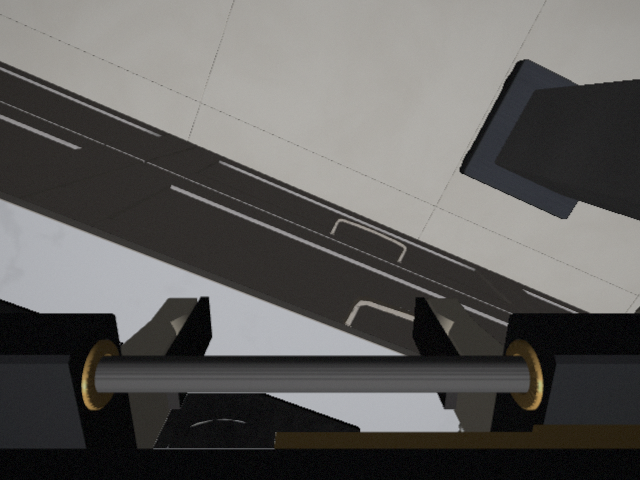

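The side view shows the stand at about (408,200) and its knob near (446,178). In the top view the lock knob is at about (502,330), the mirror at (488,276), the green mug at (433,275) and the film camera at (300,272). Next I'll measure these in detail.

```bash
cat > h.py <<'E'
import numpy as np,cv2
from workcell import arm, grab_frame, camera_model
from scipy.spatial.transform import Rotation as R
def K(m):
    f=240/np.tan(np.radians(m["fovy"])/2); return f,m["cx"],m["cy"]
def pose(n,s=None):
    m=camera_model(n)
    if n!="wrist": return m["pose"]
    s=s or arm.sense(); T=np.eye(4); q=s["ee_rot"]
    T[:3,:3]=R.from_quat([q[1],q[2],q[3],q[0]]).as_matrix(); T[:3,3]=s["position"]
    return T@m["mount"]
def ray(n,u,v,P=None):
    f,cx,cy=K(camera_model(n)); P=pose(n) if P is None else P
    d=P[:3,:3]@np.array([(u-cx)/f,-(v-cy)/f,-1]); return P[:3,3],d
def onz(n,u,v,z,P=None):
    o,d=ray(n,u,v,P); return o+d*(z-o[2])/d[2]
def dep(n,u,v,d,P=None):
    o,r=ray(n,u,v,P); return o+r*d[int(v),int(u)]
def cloud(n,d,P=None):
    f,cx,cy=K(camera_model(n)); P=pose(n) if P is None else P
    v,u=np.mgrid[:480,:640]; c=np.stack([(u-cx)/f*d,-(v-cy)/f*d,-d],-1)
    return c@P[:3,:3].T+P[:3,3]
E
python3 - <<'E'
from h import *
for n,(x0,x1,y0,y1) in {"top":(380,540,215,365),"side":(350,490,140,280)}.items():
    p=cv2.imread(f"pics/{n}0.png")[y0:y1,x0:x1]
    cv2.imwrite(f"pics/{n}0c.png",cv2.resize(p,None,fx=4,fy=4,interpolation=cv2.INTER_CUBIC))
d=np.load("top0.npy")
for k,(u,v) in {"knob":(502,330),"mugbot":(433,275),"mirtop":(488,250),"handle":(507,275),"jar":(383,176),"glass":(352,208),"lens":(325,272),"post_far":(494,237),"post_near":(495,310),"wt":(400,320)}.items():
    print(k,dep("top",u,v,d).round(4))
E
```

```text
knob [ 0.4113 -0.2838  0.2446]
mugbot [ 0.5001 -0.2268  0.0099]
mirtop [ 0.5504 -0.2835  0.1905]
handle [ 0.5056 -0.2884  0.2594]
jar [ 0.708  -0.1023  0.0976]
glass [ 0.6519 -0.0436  0.0108]
lens [0.509  0.0194 0.1976]
post_far [ 0.5726 -0.2828  0.2217]
post_near [ 0.4422 -0.2848  0.2137]
wt [ 0.3979 -0.153  -0.0005]
```

View pics/top0c.png

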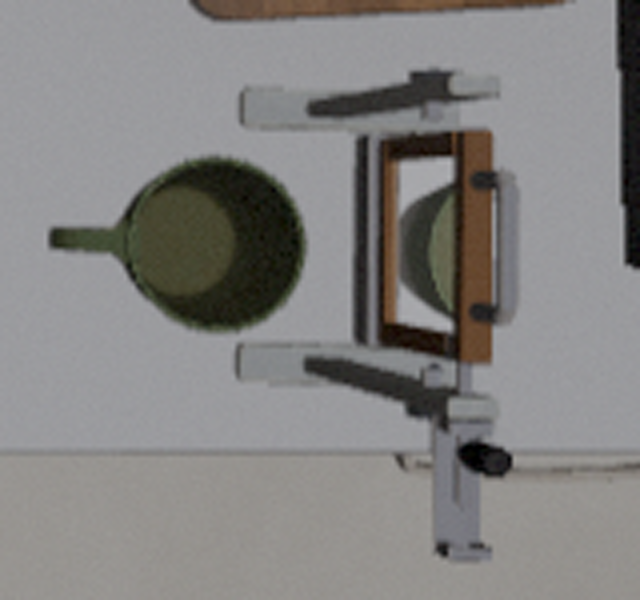

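View pics/side0c.png

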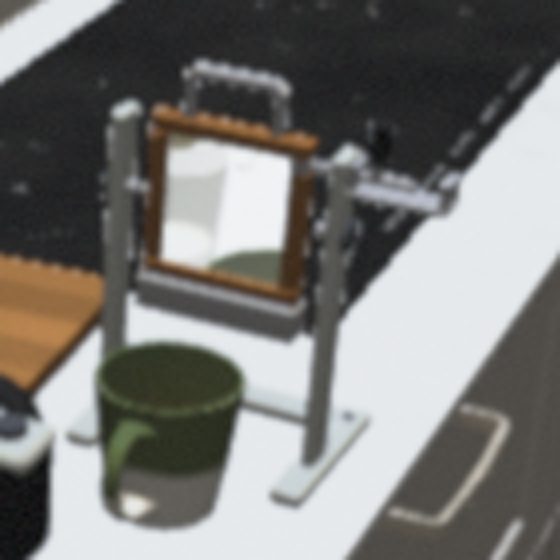

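```bash
python3 - <<'E'
from h import *
g=lambda a,b,z:onz("top",380+a/4,215+b/4,z)
print("near post",g(472,407,.222),"far",g(474,86,.222))
print("bar",g(510,175,.2595),g(508,320,.2595))
print("knob top",g(494,461,.247))
# mug mouth: green mask
im=cv2.imread("pics/top0.png");d=np.load("top0.npy");C=cloud("top",d)
hsv=cv2.cvtColor(im,cv2.COLOR_BGR2HSV)
sub=(C[...,2]>.085)&(C[...,2]<.10)&(C[...,1]<-.15)&(C[...,1]>-.3)&(C[...,0]>.42)&(C[...,0]<.57)
v,u=np.nonzero(sub);print(len(v),u.min(),u.max(),v.min(),v.max())
e=cv2.fitEllipse(cv2.convexHull(np.stack([u,v],1).astype(np.int32)));print(e,"mug",onz("top",*e[0],.093))
for nm,m in {"bar":(C[...,2]>.25)&(C[...,2]<.265)&(C[...,0]>.46)&(C[...,0]<.56)&(C[...,1]<-.25),
 "knob":(C[...,2]>.24)&(C[...,0]<.43)&(C[...,0]>.38)&(C[...,1]<-.25)&(C[...,1]>-.32),
 "posts":(abs(C[...,2]-.222)<.004)&(C[...,1]<-.25)&(C[...,1]>-.32)&(C[...,0]>.38),
 "lens":(C[...,2]>.12)&(C[...,2]<.22)&(C[...,1]<.1)&(C[...,1]>-.05)&(C[...,0]>.44)&(C[...,0]<.57)}.items():
    q=C[m];print(nm,len(q),q.min(0).round(4),q.max(0).round(4),q.mean(0).round(4))
ds=np.load("side0.npy");S=cloud("side",ds)
for nm,m in {"bar":(S[...,2]>.245)&(S[...,2]<.27)&(S[...,0]>.46)&(S[...,0]<.56)&(S[...,1]<-.25)&(S[...,1]>-.33),
 "knob":(S[...,2]>.225)&(S[...,2]<.26)&(S[...,0]<.43)&(S[...,0]>.38)&(S[...,1]<-.25)&(S[...,1]>-.32),"mug":(S[...,2]>.088)&(S[...,2]<.1)&(S[...,0]<.57)&(S[...,0]>.42)&(S[...,1]<-.15)&(S[...,1]>-.29)}.items():
    q=S[m];print("side",nm,len(q),q.min(0).round(4),q.max(0).round(4),q.mean(0).round(4))
E
```

```text
near post [ 0.43122596 -0.28653701  0.222     ] far [ 0.573491   -0.29076064  0.222     ]
bar [ 0.53312498 -0.28987535  0.2595    ] [ 0.47195674 -0.28751132  0.2595    ]
knob top [ 0.41127807 -0.28534603  0.247     ]
366 406 476 243 312
((504.81439208984375, 277.7767333984375), (71.6613540649414, 193.591796875), 91.52925109863281) mug [ 0.49646283 -0.35458082  0.093     ]
bar 224 [ 0.4696 -0.2936  0.2503] [ 0.5345 -0.2833  0.2615] [ 0.5027 -0.288   0.2574]
knob 60 [ 0.4047 -0.2927  0.2401] [ 0.4167 -0.2792  0.2485] [ 0.4108 -0.285   0.2458]
posts 589 [ 0.4048 -0.302   0.218 ] [ 0.5782 -0.2751  0.226 ] [ 0.4965 -0.2872  0.2228]
lens 2076 [0.4508 0.0079 0.1521] [0.5623 0.0894 0.2196] [0.5076 0.0555 0.201 ]
side bar 112 [ 0.4716 -0.2898  0.2451] [ 0.537  -0.278   0.2599] [ 0.5031 -0.2837  0.2536]
side knob 61 [ 0.4039 -0.2853  0.2254] [ 0.4196 -0.2728  0.2479] [ 0.4109 -0.2793  0.2367]
side mug 279 [ 0.4267 -0.29    0.088 ] [ 0.5692 -0.1561  0.1   ] [ 0.4964 -0.2379  0.0931]
```

```bash
python3 - <<'E'
from h import *
im=cv2.imread("pics/top0.png");hsv=cv2.cvtColor(im,cv2.COLOR_BGR2HSV)
m=cv2.inRange(hsv,(25,50,20),(85,255,255)); m[:,:385]=0;m[:,462:]=0;m[:240]=0;m[315:]=0
m=cv2.morphologyEx(m,cv2.MORPH_CLOSE,np.ones((9,9)));m=cv2.morphologyEx(m,cv2.MORPH_OPEN,cv2.getStructuringElement(cv2.MORPH_ELLIPSE,(15,15)))
c=max(cv2.findContours(m,0,1)[0],key=cv2.contourArea);e=cv2.fitEllipse(c);print(e,onz("top",*e[0],.093),cv2.boundingRect(c))
v=im.copy();cv2.ellipse(v,e,(0,0,255),1);cv2.imwrite("pics/mugfit.png",cv2.resize(v[215:365,270:540],None,fx=2.9,fy=2.9))
s=arm.sense();q=s["ee_rot"];M=R.from_quat([q[1],q[2],q[3],q[0]]).as_matrix();print(M.round(3))
D=R.from_matrix(M)
for yaw in(-.03,):
  y=np.array([-np.sin(yaw),np.cos(yaw),0]);
  for sg in(1,-1):
    t=M.T@(sg*y);print("roll needed",sg,np.arctan2(t[2],t[1]))
E
```

```text
((433.04193115234375, 275.59954833984375), (40.955352783203125, 45.0113410949707), 98.94715118408203) [ 0.5005864  -0.20553547  0.093     ] (409, 255, 47, 43)
[[-0.001 -0.397  0.918]
 [ 0.001  0.918  0.397]
 [-1.     0.001 -0.   ]]
roll needed 1 0.43770461774267183
roll needed -1 -2.7038880358471213
```

View pics/mugfit.png

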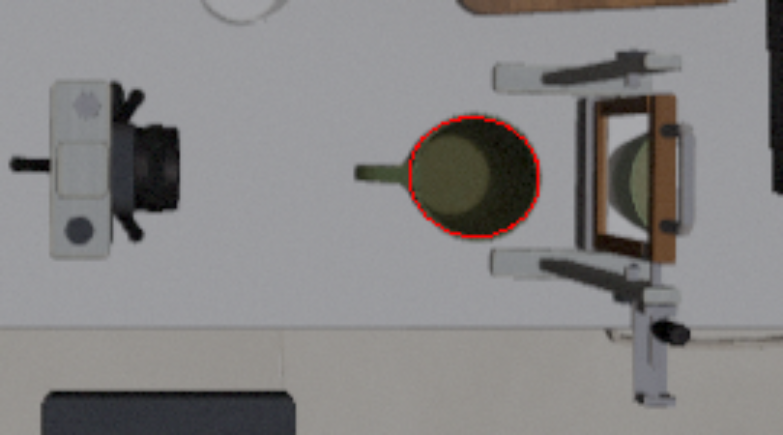

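The red ellipse fits the mug rim at about (433,276), which puts the mouth at (0.5005, -0.2055, 0.093). The axle is at about (0.5025, -0.2885), so the tilt needed is about 0.37 rad. First I rise and roll.

>>> {"op": "drive_tool", "data": {"series": [[[1,-0.05,0,0,0.15],[1,-0.05,0,0,0.15],[1,0,0,0,0.138],[1,0,0.05,0.02,0],[1,0,0.05,0.02,0]]], "newtons": 20}}

```text
t: 0.78
position: [0.3107, -0.5199, 0.3257]
ee_rot: [0.707, 0.012, 0.707, -0.011]
force: [0.7, -0.6, 1.0]
finger_gap: 0.0879
```

>>> {"op": "drive_tool", "data": {"series": [[[1,0,0.05,0.02,0],[1,0,0.05,0.02,0],[1,0,0.05,0.02,0],[1,0,0.05,0.02,0],[0.7,0,0.02,0.01,0]]]}}

```text
t: 1.4
position: [0.4079, -0.3014, 0.3268]
ee_rot: [0.707, 0.01, 0.707, -0.01]
force: [0.2, -0.2, 0.0]
finger_gap: 0.0823
```

```bash
cat > st.py <<'E'
from h import *
import sys
s=arm.sense();q=s["ee_rot"];M=R.from_quat([q[1],q[2],q[3],q[0]]).as_matrix();print(s["t"],s["position"].round(4),"F",s["force"].round(1),s["finger_gap"],"q",s["joint_pos"].round(2));print(M.round(3).tolist())
if len(sys.argv)>2:
    t=np.array(eval(sys.argv[2]));print("delta tool",(M.T@(t-s["position"])).round(4))
E
python3 - <<'E'
from h import *
for n in("wrist","top"):
    s=arm.sense();P=pose(n,s)
    p,d=grab_frame(n);cv2.imwrite(f"pics/{n}1.png",p[:,:,::-1]);np.save(f"{n}1.npy",d);np.save(f"{n}1P.npy",P)
E
python3 st.py 1 "[.4115,-.2855,.32]"
```

```text
1.5 [ 0.408  -0.3019  0.3267] F [ 0.2 -0.5 -0.8] 0.07465813936642657 q [-0.25  0.03 -0.18 -0.   -1.36 -1.35]
[[0.001, 0.027, 1.0], [0.0, 1.0, -0.027], [-1.0, 0.0, 0.001]]
delta tool [0.0067 0.0165 0.003 ]
```

View pics/wrist1.png

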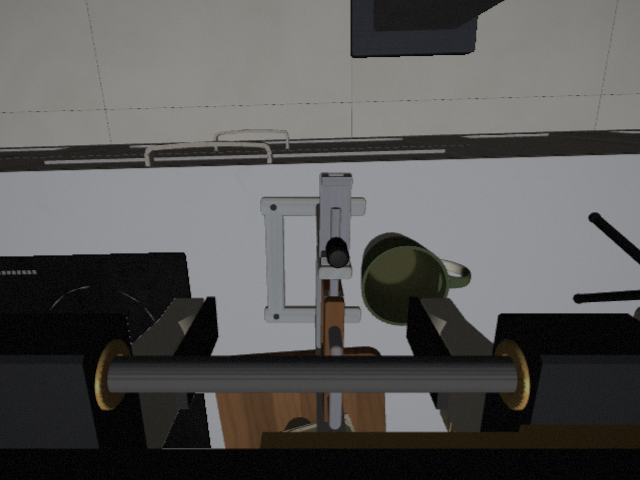

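```bash
python3 - <<'E'
from h import *
d=np.load("wrist1.npy");P=np.load("wrist1P.npy");C=cloud("wrist",d,P)
print("knob top",onz("wrist",338,257,.247,P))
for nm,m in {"knob":(C[...,2]>.24)&(C[...,0]<.43)&(C[...,0]>.38)&(C[...,1]<-.25)&(C[...,1]>-.33),
 "bar":(C[...,2]>.25)&(C[...,2]<.265)&(C[...,0]>.46)&(C[...,0]<.56)&(abs(C[...,1]+.29)<.03),
 "frametop":(abs(C[...,2]-.225)<.004)&(C[...,0]>.45)&(C[...,0]<.56)&(abs(C[...,1]+.29)<.03),
 "post":(abs(C[...,2]-.222)<.003)&(C[...,0]>.422)&(C[...,0]<.44)&(abs(C[...,1]+.29)<.03),
 "brk":(abs(C[...,2]-.215)<.008)&(C[...,0]<.40)&(C[...,0]>.34)&(abs(C[...,1]+.29)<.03),
 "mug":(abs(C[...,2]-.091)<.004)&(C[...,0]>.42)&(C[...,0]<.57)&(abs(C[...,1]+.2)<.055)}.items():
    q=C[m];print(nm,len(q),q.min(0).round(4),q.max(0).round(4),q.mean(0).round(4), np.median(q,0).round(4))
E
```

```text
knob top [ 0.40876689 -0.28445108  0.247     ]
knob 29299 [ 0.38   -0.33    0.2401] [ 0.4203 -0.25    0.432 ] [ 0.3868 -0.2798  0.4108] [ 0.383  -0.2756  0.4216]
bar 570 [ 0.4688 -0.2928  0.25  ] [ 0.532  -0.2826  0.2595] [ 0.5057 -0.288   0.2562] [ 0.5106 -0.288   0.257 ]
frametop 861 [ 0.4501 -0.2959  0.221 ] [ 0.5529 -0.2797  0.2287] [ 0.4774 -0.2883  0.2235] [ 0.4671 -0.2892  0.2234]
post 342 [ 0.4257 -0.2969  0.219 ] [ 0.4346 -0.2739  0.2225] [ 0.43   -0.2853  0.2202] [ 0.43   -0.2851  0.2202]
brk 525 [ 0.3631 -0.2933  0.207 ] [ 0.3999 -0.2737  0.2201] [ 0.3761 -0.2838  0.2149] [ 0.3681 -0.2842  0.217 ]
mug 847 [ 0.4538 -0.2516  0.0871] [ 0.5457 -0.1599  0.0937] [ 0.4926 -0.211   0.0907] [ 0.4872 -0.2172  0.0909]
```

The wrist depth agrees with the top view: knob at (0.410, -0.285), bar y at -0.288, mug centre at (0.500, -0.206). Now I descend onto the knob.

>>> {"op": "drive_tool", "data": {"series": [[[0.6,0,0.017,0.001,0],[0.6,0.03,0,0,0],[0.6,0.03,0,0,0],[0.6,0.025,0,0,0],[0.6,0.013,0,0,0]]]}}

```text
t: 2.12
position: [0.4078, -0.2867, 0.2273]
ee_rot: [0.706, 0.011, 0.708, -0.011]
force: [-0.2, 0.2, 0.7]
finger_gap: 0.0528
```

```bash
python3 st.py 1 "[.410,-.285,.228]"; python3 - <<'E'
from h import *
p,d=grab_frame("wrist");cv2.imwrite("pics/wrist2.png",p[:,:,::-1])
p,d=grab_frame("top");cv2.imwrite("pics/top2.png",p[:,:,::-1])
p,d=grab_frame("side");cv2.imwrite("pics/side2.png",cv2.resize(p[130:290,340:500,::-1],None,fx=3.5,fy=3.5))
E
```

```text
2.125 [ 0.4078 -0.2867  0.2273] F [-0.2  0.2  0.7] 0.05279162692315982 q [-0.22  0.07 -0.37 -0.   -1.14 -1.38]
[[-0.002, 0.031, 1.0], [0.001, 1.0, -0.031], [-1.0, 0.001, -0.002]]
delta tool [-0.0007  0.0018  0.0021]
```

View pics/side2.png

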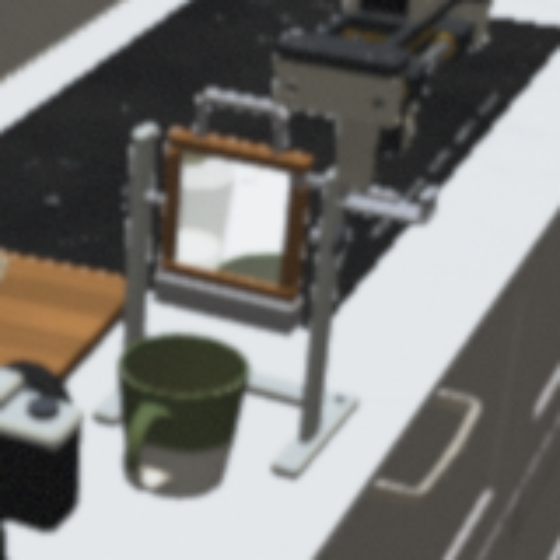

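View pics/wrist2.png

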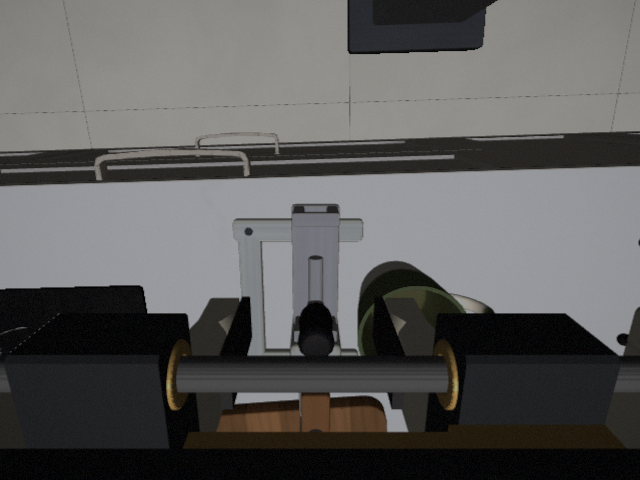

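The wrist view shows the knob at (316,325), midway between the fingertips at (247,325) and (378,325). The side view shows the fingers just above the bracket. I close and pull.

>>> {"op": "drive_tool", "data": {"series": [[[0,0,0.001,0.001,0],[0,0,0,0,0],[0,0,0,0,0],[0,0,0,0,0],[0,0,0,0,0]]], "newtons": 25}}

```text
t: 2.9
position: [0.4099, -0.2854, 0.2286]
ee_rot: [0.707, 0.011, 0.707, -0.01]
force: [-0.7, 2.9, 2.3]
finger_gap: 0.0134
```

>>> {"op": "drive_tool", "data": {"series": [[[0,0,0,-0.006,0],[0,0,0,-0.006,0],[0,0,0,-0.006,0],[0,0,0,-0.005,0],[0,0,0,0,0]]]}}

```text
t: 3.52
position: [0.3899, -0.2849, 0.2288]
ee_rot: [0.71, 0.011, 0.704, -0.011]
force: [13.0, 3.8, -6.6]
finger_gap: 0.0132
```

```bash
python3 st.py
```

```text
3.525 [ 0.3899 -0.2849  0.2288] F [13.   3.8 -6.6] 0.013184519585610802 q [-0.22  0.03 -0.4  -0.   -1.13 -1.38]
[[0.007, 0.03, 1.0], [-0.0, 1.0, -0.03], [-1.0, -0.0, 0.007]]
```

>>> {"op": "drive_tool", "data": {"series": [[[0,0,0,-0.002,0],[0,0,0,-0.001,0],[0,0,0,0,0],[0,0,0,0,0],[0,0,0,0,0]]]}}

```text
t: 4.15
position: [0.3898, -0.2849, 0.229]
ee_rot: [0.711, 0.01, 0.703, -0.011]
force: [21.9, 3.0, -12.0]
finger_gap: 0.0137
```

```bash
python3 st.py;python3 - <<'E'
from h import *
s=arm.sense();P=pose("wrist",s);p,d=grab_frame("wrist");cv2.imwrite("pics/wrist3.png",p[:,:,::-1])
E
```

```text
4.15 [ 0.3898 -0.2849  0.229 ] F [ 21.9   3.  -12. ] 0.013724068142420632 q [-0.22  0.03 -0.4  -0.   -1.13 -1.38]
[[0.012, 0.029, 0.999], [-0.001, 1.0, -0.029], [-1.0, -0.0, 0.012]]
```

View pics/wrist3.png

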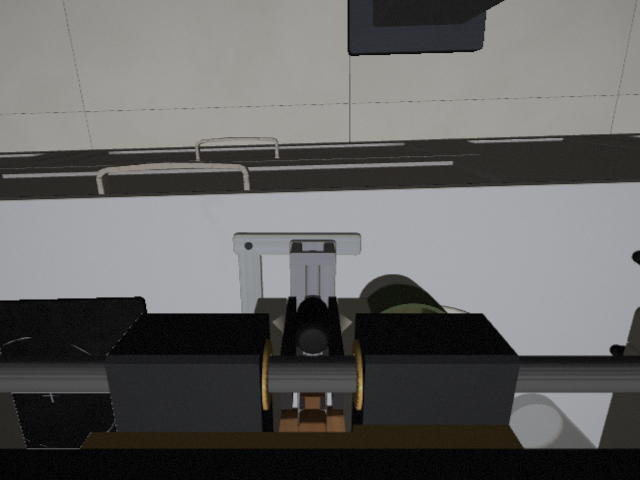

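Motion stopped with 22 N of pull after about 20 mm. I'll release and measure the knob's position to confirm the stop.

>>> {"op": "drive_tool", "data": {"series": [[[0,0,0,0.003,0],[0.6,0,0,0,0],[0.6,0,0,0,0],[0.6,-0.04,0,0,0],[0.6,-0.058,0,0,0]]]}}

```text
t: 4.82
position: [0.385, -0.285, 0.3263]
ee_rot: [0.705, 0.011, 0.709, -0.011]
force: [1.0, -0.7, -0.1]
finger_gap: 0.0477
```

```bash
python3 st.py 1 "[.408,-.3019,.3267]";python3 - <<'E'
from h import *
s=arm.sense();P=pose("wrist",s);p,d=grab_frame("wrist");cv2.imwrite("pics/wrist4.png",p[:,:,::-1]);np.save("wrist4.npy",d);np.save("wrist4P.npy",P)
for n,k in(("wrist1",1),("wrist4",4)):
    im=cv2.imread(f"pics/{n}.png");d=np.load(n+".npy");P=np.load(n+"P.npy");C=cloud("wrist",d,P)
    v,u=np.mgrid[:480,:640]
    for nm,m in {"knob":(im.max(2)<45)&(C[...,2]>.225)&(C[...,2]<.252)&(C[...,0]<.425)&(C[...,0]>.37)&(abs(C[...,1]+.285)<.02),
     "post":(abs(C[...,2]-.222)<.004)&(C[...,0]>.422)&(C[...,0]<.44)&(abs(C[...,1]+.29)<.03)}.items():
        q=C[m];print(n,nm,len(q),q.min(0).round(4),q.max(0).round(4),np.median(q,0).round(4))
E
```

```text
4.825 [ 0.385  -0.285   0.3263] F [ 1.  -0.7 -0.1] 0.04772092874436399 q [-0.23 -0.02 -0.23  0.   -1.37 -1.38]
[[-0.005, 0.031, 1.0], [0.001, 1.0, -0.031], [-1.0, 0.001, -0.005]]
delta tool [-0.0005 -0.0162  0.0235]
wrist1 knob 549 [ 0.4025 -0.2917  0.2254] [ 0.4164 -0.2779  0.2478] [ 0.407  -0.285   0.2447]
wrist1 post 406 [ 0.4223 -0.2969  0.218 ] [ 0.4347 -0.2738  0.2225] [ 0.4296 -0.2858  0.2201]
wrist4 knob 516 [ 0.3828 -0.2907  0.2251] [ 0.3966 -0.2768  0.2471] [ 0.3872 -0.2837  0.2446]
wrist4 post 425 [ 0.422  -0.2969  0.218 ] [ 0.4349 -0.274   0.2222] [ 0.4286 -0.2854  0.22  ]
```

View pics/wrist4.png

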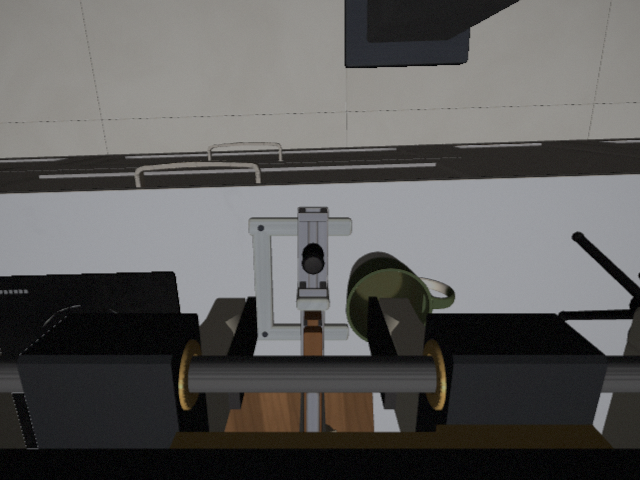

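The knob has moved from 0.4095 to 0.3897 in x, about 20 mm against a nominal 22 mm. As an independent check on the stop, I'll push it from the mirror side with shut fingers.

>>> {"op": "drive_tool", "data": {"series": [[[0,0,0,0.025,0],[0,0.02,0,0,0],[0,0.03,0,0,0],[0,0.03,0,0,0],[0,0.018,0,0,0]]]}}

```text
t: 5.5
position: [0.4103, -0.2859, 0.227]
ee_rot: [0.706, 0.011, 0.708, -0.011]
force: [-0.7, 0.2, 0.6]
finger_gap: 0.0078
```

```bash
python3 st.py 1 "[.410,-.284,.227]"
```

```text
5.5 [ 0.4103 -0.2859  0.227 ] F [-0.7  0.2  0.6] 0.007752793821639831 q [-0.21  0.07 -0.36  0.   -1.14 -1.39]
[[-0.003, 0.031, 1.0], [0.0, 1.0, -0.031], [-1.0, 0.0, -0.003]]
delta tool [-0.      0.0019 -0.0003]
```

>>> {"op": "drive_tool", "data": {"series": [[[0,0,0.001,-0.001,0],[0,0,0,-0.002,0],[0,0,0,-0.002,0],[0,0,0,-0.002,0],[0,0,0,0,0]]]}}

```text
t: 6.12
position: [0.4074, -0.2849, 0.2298]
ee_rot: [0.709, 0.01, 0.705, -0.011]
force: [7.3, -0.6, -3.6]
finger_gap: 0.0006
```

>>> {"op": "drive_tool", "data": {"series": [[[0,0,0,-0.002,0],[0,0,0,-0.002,0],[0,0,0,0,0],[0,0,0,0,0],[0,0,0,0,0]]]}}

```text
t: 6.75
position: [0.4071, -0.2849, 0.2301]
ee_rot: [0.711, 0.01, 0.703, -0.011]
force: [19.8, -1.7, -10.4]
finger_gap: 0.0001
```

It is blocked in the same place under 20 N, while the lock itself needs only about 2 N, so this is the end stop. Now over to the mirror handle.

>>> {"op": "drive_tool", "data": {"series": [[[0,0,0,0.006,0],[0,-0.04,0,0,0],[0.4,-0.03,0,0,0],[0.5,0,0,0.045,0],[0.5,0,0,0.045,0]]]}}

```text
t: 7.38
position: [0.4975, -0.2876, 0.3002]
ee_rot: [0.708, 0.011, 0.706, -0.011]
force: [-0.2, -0.0, -0.4]
finger_gap: 0.025
```

```bash
python3 st.py 1 "[.502,-.2885,.239]";python3 - <<'E'
from h import *
s=arm.sense();P=pose("wrist",s);p,d=grab_frame("wrist");cv2.imwrite("pics/wrist5.png",p[:,:,::-1])
C=cloud("wrist",d,P)
m=(C[...,2]>.245)&(C[...,2]<.265)&(C[...,0]>.46)&(C[...,0]<.56)&(abs(C[...,1]+.29)<.02);q=C[m]
if len(q):print(len(q),q.min(0),q.max(0),np.median(q,0))
p,d=grab_frame("top");cv2.imwrite("pics/top5.png",cv2.resize(p[215:365,380:540,::-1],None,fx=4,fy=4,interpolation=cv2.INTER_CUBIC))
E
```

```text
7.375 [ 0.4975 -0.2876  0.3002] F [-0.2 -0.  -0.4] 0.02497469159496871 q [-0.18  0.15 -0.1   0.   -1.32 -1.42]
[[0.002, 0.031, 1.0], [-0.0, 1.0, -0.031], [-1.0, -0.0, 0.002]]
delta tool [ 0.0612 -0.0008  0.0044]
1839 [ 0.46860052 -0.29285589  0.24504344] [ 0.53519153 -0.28216946  0.25972908] [ 0.49642877 -0.28732974  0.25696567]
```

View pics/wrist5.png

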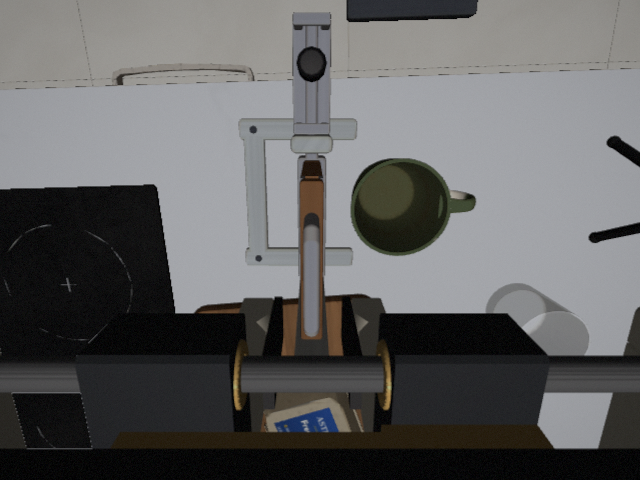

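View pics/top5.png

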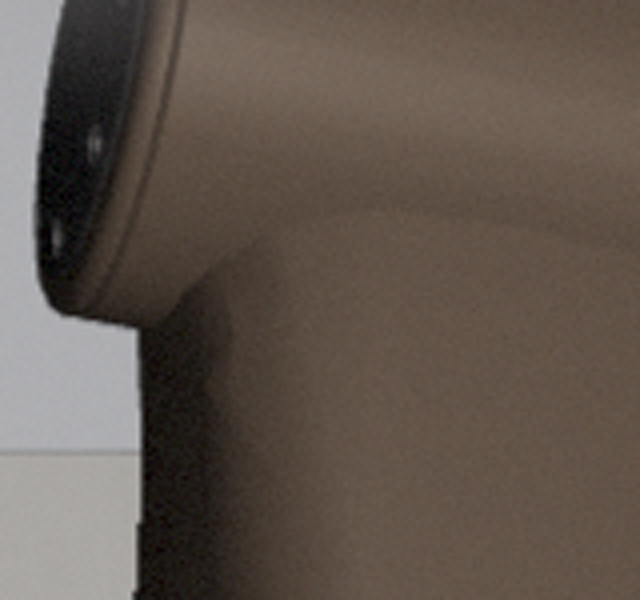

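The wrist view shows the bar running from (311,225) to (311,335), midway between the fingers. I descend the 61 mm and grip.

>>> {"op": "drive_tool", "data": {"series": [[[0.5,0,0,0.004,0],[0.5,0.02,0,0,0],[0.5,0.025,0,0,0],[0.5,0.016,0,0,0],[0.5,0,0,0,0]]]}}

```text
t: 8.1
position: [0.4999, -0.2875, 0.237]
ee_rot: [0.706, 0.011, 0.708, -0.011]
force: [-0.2, 0.3, 0.3]
finger_gap: 0.0438
```

>>> {"op": "drive_tool", "data": {"series": [[[0,0,0,0,0],[0,0,0,0,0],[0,0,0,0,0],[0,0,0,0,0],[0,0,0,0,0]]], "newtons": 15}}

```text
t: 8.72
position: [0.5009, -0.2876, 0.2378]
ee_rot: [0.707, 0.011, 0.707, -0.011]
force: [-0.8, 0.6, 1.8]
finger_gap: 0.0081
```

```bash
python3 st.py;python3 - <<'E'
from h import *
p,d=grab_frame("side");cv2.imwrite("pics/side6.png",cv2.resize(p[130:290,340:500,::-1],None,fx=3.5,fy=3.5))
im=cv2.imread("pics/wrist5.png")
E
```

```text
8.725 [ 0.5009 -0.2876  0.2378] F [-0.8  0.6  1.8] 0.008121590653233987 q [-0.18  0.19 -0.19  0.   -1.19 -1.42]
[[0.0, 0.03, 1.0], [-0.0, 1.0, -0.03], [-1.0, -0.0, 0.0]]
```

View pics/side6.png

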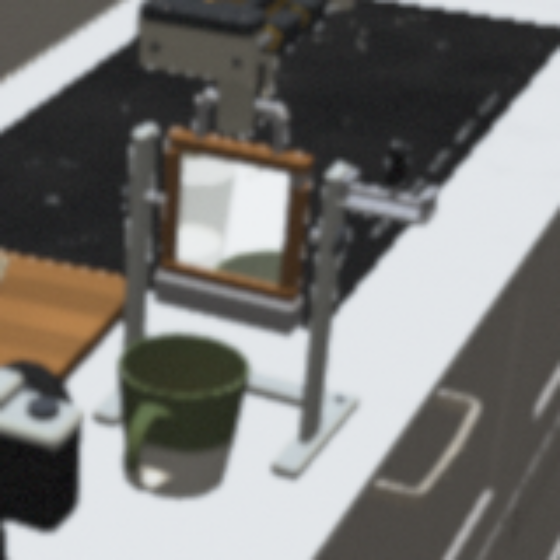

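Side view: the fingers hold the bar, gap 8.1 mm, and the knob is well back at about (398,155). Next, tilt along the arc: 31 mm forward and 6 mm down.

>>> {"op": "drive_tool", "data": {"series": [[[0,0.0004,0.008,0,0],[0,0.0011,0.008,0,0],[0,0.002,0.008,0,0],[0,0.0025,0.0073,0,0],[0,0,0,0,0]]]}}

```text
t: 9.4
position: [0.502, -0.2556, 0.2316]
ee_rot: [0.707, 0.01, 0.707, -0.01]
force: [1.2, -2.2, 2.3]
finger_gap: 0.008
```

```bash
python3 st.py;python3 - <<'E'
from h import *
s=arm.sense();P=pose("wrist",s);p,d=grab_frame("wrist");cv2.imwrite("pics/wrist7.png",p[:,:,::-1])
ps,ds=grab_frame("side");cv2.imwrite("pics/side7.png",cv2.resize(ps[130:290,340:500,::-1],None,fx=3.5,fy=3.5))
np.save("wrist7.npy",d);np.save("wrist7P.npy",P);np.save("side7.npy",ds)
# mirror plane normal from side depth
S=cloud("side",ds);hs=cv2.cvtColor(ps,cv2.COLOR_RGB2HSV)
m=cv2.inRange(hs,(5,80,40),(22,255,255))>0
m&=(abs(S[...,0]-.502)<.055)&(S[...,1]<-.24)&(S[...,1]>-.33)&(S[...,2]>.10)&(S[...,2]<.24)
q=S[m];c=q.mean(0);u,w,vt=np.linalg.svd(q-c);n=vt[2];n*=np.sign(n[1]);print("frame",len(q),c.round(4),n.round(3),"tilt",np.arctan2(-n[2],n[1]),"resid",w[2]/len(q)**.5)
C=cloud("wrist",d,P);k=(abs(C[...,2]-.091)<.004)&(C[...,0]>.42)&(C[...,0]<.57)&(abs(C[...,1]+.2)<.055);q=C[k]
if len(q):print("mug",len(q),q.min(0),q.max(0))
E
```

```text
9.4 [ 0.502  -0.2556  0.2316] F [ 1.2 -2.2  2.3] 0.007956199381282723 q [-0.12  0.17 -0.23 -0.   -1.17 -1.48]
[[0.0, 0.029, 1.0], [0.0, 1.0, -0.029], [-1.0, 0.0, 0.0]]
frame 441 [ 0.4968 -0.2752  0.1843] [ 0.012  0.935 -0.356] tilt 0.36358954801514237 resid 0.0036638877263339927
mug 2047 [ 0.45443321 -0.25164353  0.08701256] [ 0.54565955 -0.15967207  0.09386353]
```

View pics/side7.png

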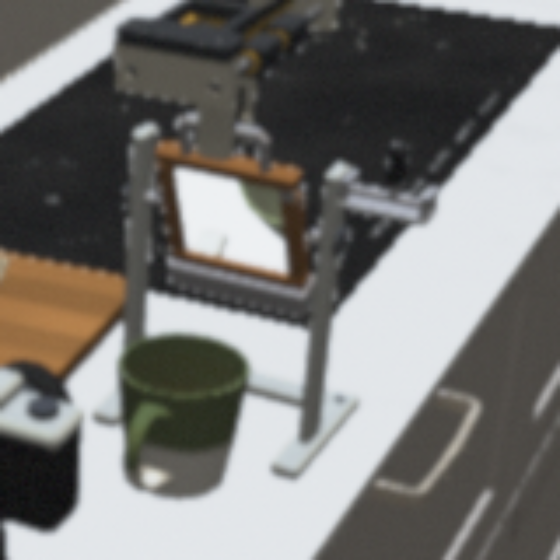

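View pics/wrist7.png

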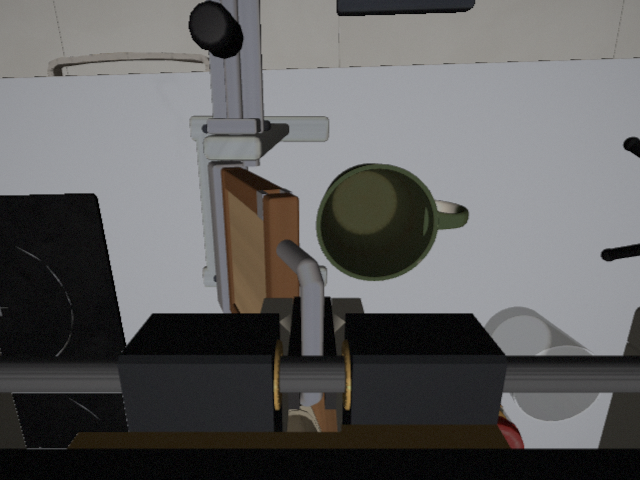

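Side view: the mirror is tipped, with its glass facing the mug, and the mug is unmoved at centre (0.500, -0.2057). By TCP travel the tilt is 0.386 rad, by the frame plane fit 0.364, against a target of 0.377. I'll hold and let it settle.

>>> {"op": "drive_tool", "data": {"series": [[[0,0,-0.0005,0,0],[0,0,0,0,0],[0,0,0,0,0],[0,0,0,0,0],[0,0,0,0,0]]]}}

```text
t: 10.12
position: [0.502, -0.2569, 0.2321]
ee_rot: [0.707, 0.011, 0.707, -0.011]
force: [1.0, 0.6, 5.9]
finger_gap: 0.0083
```

```bash
python3 st.py; python3 - <<'E'
from h import *
p,d=grab_frame("wrist");s=arm.sense();print(s["position"],abs(s["dq"]).max());print(arm.finish_job())
E
```

```text
10.125 [ 0.502  -0.2569  0.2321] F [1.  0.6 5.9] 0.008286665866002053 q [-0.13  0.17 -0.23 -0.   -1.17 -1.48]
[[0.001, 0.03, 1.0], [-0.0, 1.0, -0.03], [-1.0, -0.0, 0.001]]
[ 0.50199854 -0.25690553  0.23205574] 0.0010958843256537907
the job is handed in; nothing more can be done
None
```

I drew the transport lock back to its stop, tipped the mirror towards the film camera, and handed the job in at about 10 s, still gripping the handle with 15 N. The hand-in gave no verdict.

- **Lock:** I measured about 20 mm of knob travel, less than the nominal 22 mm and just under the 20.5 mm the step asks for. The knob then stayed put under two separate loads of about 20 N, a pull and a push, and sliding it takes only about 2 N. I took that as the end stop, with the lock probably having started about 2 mm drawn. No other check confirmed it.
- **Mirror angle:** The target was about 0.377 rad, from the mug's mouth at (0.500, -0.206) and the axle at y = -0.288.
    - **At hand-in:** the handle had moved 30.7 mm from upright, which gives about 0.37 rad.
    - **Side camera:** a plane fit to the frame, taken before a final 0.5 mm trim back, read 0.364 rad. The handle travel read 0.386 rad at that moment.
    - **Effect:** every reading puts the ray within about 3 mm of the mouth's centre, against the 12 mm allowed.
- **At rest:** The arm was still (joint speeds about 0.001 rad/s) and the handle was between the fingers (gap 8.3 mm). The tool felt about 6 N upward at the end.
- **Mug, glass and jar:** The mug measured in the same place after the tilt. I did not re-measure the glass and jar, but the arm never came near them.

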